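# Slide the locked sample carriage up to the wine colour reader

## Task

Press the red lock plate on the sample carriage fully down and, keeping it held down the whole way, push the carriage along its rail until its front is right up against the rubber bumper of the blue reader. Then let the plate spring back up, so that the carriage is locked there, and move clear. Leave the small bottles, the jar and the cork where they stand.

Things in the scene. Friction and masses are not known exactly. Their poses are not given: they have to be found in the camera images.
- rail: Straight slide rail fixed on the table: dark base plate 100 x 380 mm, 8 mm thick, with two aluminium bars up to 30 mm high. Origin at the centre of its underside; its own y axis is the direction in which the carriage is pushed (towards the blue reader), z is up. It stands at varying places, turned up to 0.5 rad.
- carriage (a joint): Travel of the grey carriage (64 x 120 mm, deck top 42 mm above the table) along the rail's +y in m, 0 at the start; locked there until the red plate is pressed at least 5 mm down. About 1.5 N of friction; stays where left. Needs 70 to 130 mm to reach the bumper. Fixed on it, 60 mm ahead (+y) of the red plate's centre: an amber vial, white cap 28 mm across, top 86 mm above the table.
- lock (a joint): How far the red lock plate is pressed, in m: 0 up (sprung), 0.008 fully down on a firm stop. The spring pushes back with about 1.8 N at the top and 6 N fully down.
- lock_top (a point): Centre of the top face of the red lock plate, 40 x 40 mm, at the rear of the carriage; 62 mm above the table when up, 54 mm fully down; rides with the carriage. A dark upright ridge on the carriage, 52 mm wide across the rail, 6 mm thick, top 74 mm above the table, has its near face 24 mm ahead (+y of the rail) of this point; a fingertip on the plate can push against it.
- carriage_front (a point): Middle of the front end face of the carriage deck (the face that meets the bumper), 37 mm above the table, 85 mm ahead (+y) of the centre of the red plate.
- reader_stop (a point): Middle of the face of the black bumper on the blue reader, 37 mm above the table: the rigid end stop, where carriage_front comes when home. Within about 2 mm of it the released plate springs up and locks; a little short of that it stays stuck part-way down. The reader (90 mm wide, 70 mm long, top 107 mm above the table) is fixed on the rail; its body begins 10 mm beyond the bumper's face.
- dropper: Loose bystander: amber bottle with a white cap, 32 mm across, 78 mm tall, origin at the centre of its underside.
- redcap: Loose bystander: dark brown bottle with a red cap, 36 mm across, 80 mm tall, origin at the centre of its underside.
- jar: Loose bystander: clear jar with a black lid, 48 mm across, 62 mm tall, origin at the centre of its underside.
- stopper: Loose bystander: cork stopper, 40 mm across at the top, 36 mm tall, origin at the centre of its underside.

How it is judged:
On the way, in this order (a step that is already met when the one before it is completed fails the run):
1. the red plate is pressed down while the carriage is still at its start (value of joint lock above 0.005 m and value of joint carriage below 0.008 m), for 0.05 s.
2. the carriage is against the bumper, the plate still held down (distance between carriage_front and reader_stop below 0.003 m and value of joint lock above 0.005 m and contact force between the fingers and carriage above 1 N), for 0.1 s.
At the end, for the whole second after the job is handed in: The carriage's front is within 3.5 mm of the bumper and at rest, the lock plate is up again (within 1.5 mm), and every bystander stands within 15 mm of where it was (distance between carriage_front and reader_stop below 0.0035 m and value of joint lock below 0.0015 m and velocity of joint carriage between -0.005 and 0.005 m/s and distance of each of dropper, redcap, jar, stopper from where it was at the start of the episode below 0.015 m); the robot touches nothing.
It fails at once if the lock plate was let up (pressed less than 2 mm) while the carriage was between its start and the bumper (value of joint carriage above 0.008 m and distance between carriage_front and reader_stop above 0.006 m and value of joint lock below 0.002 m).
It fails at once if a bottle, the jar or the cork was pushed, lifted or knocked over (distance of any of dropper, redcap, jar, stopper from where it was at the start of the episode above 0.015 m or angle between any of dropper, redcap, jar, stopper's own z axis and vertical above 0.4 rad).
It also fails if it takes over 35 s, if anything falls off the work surface, if the arm or the gripper's body presses on something with over 40 N, if the wrist force passes 120 N, or if a joint passes its speed limit or range.

## Robot

A 7-joint arm with a two-finger parallel gripper is mounted at the origin on the work surface. World frame = base frame: x ahead of the robot, y to its left, z up, the work surface at z = 0. Lengths are in m, angles in rad, forces in N, time in s.
With the tool pointing down it reaches from about 0.4 to 0.9 m from the base axis. Payload 5.6 kg.
Tool frame: the origin (TCP) lies at the very end of the fingers, on their centre line; the grasp point (between the pads) lies 19 mm behind it; z points along the fingers, y is the line along which they close (so a half turn about z gives the same grasp; the last joint's range is limited). The gripper opens to 92 mm and grips with 3 to 60 N. Pads are 20 mm wide; open, the fingers measure 128 mm over their backs; the gripper's body (75 mm by 189 mm) begins 69 mm behind the grasp point.
Start: joints at [-1.385, 0.468, -0.012, 1.603, 0.006, 1.071, -0.056], TCP at [0.147, 0.633, 0.215] pointing down, gripper open.
Joint ranges: [-2.53, 2.53], [-0.31, 2.02], [-1.57, 1.55], [0.28, 2.44], [-1.29, 4.43], [0.15, 1.84], [-2.92, 2.92]. Speed limits (rad/s): [2.57, 2.57, 3.14, 3.14, 3.14, 3.14, 3.14].

## Interface

Orientations are given as a rotation vector (axis times angle).
In Python, from bench import arm gives the robot as it stands. The module is installed in compiled form; this text tells all that it offers.
- The arm moves only by the tool step_arm, never from a script. Its argument "steps" is a list of rows, each an object with "grip": the closure in counts, from 0 (fully open) to 255 (shut); "translation": the shift along the world's x, y, z in m, a list of three; "rotation": the turn, a rotation vector about the world's x, y, z in rad, a list of three. A call has 1 to 20 rows; each row is the pose to reach, as a shift and turn from the pose commanded when the call began; what a row does not reach only later rows make up. A row lasts 1/12 s, in which the tool goes at most 41.7 mm and 7.16 degrees, less where a joint would pass 70% of its speed; a pose out of reach is approached as far as the arm can. A call with a gripper value outside its range is refused whole. The fingers move at their own pace and stop on an object; the grip force is fixed at half the most. Time passes only in rows, so rows that repeat a pose let the fingers close. It gives the time, the measured TCP pose, the force, the opening and the grip force at its end, in the units of the state.
- arm.observe(): the state, without advancing time (a new reading comes with each control period).
- arm.grab_frame(name): name is "scene" or "top" or "wrist"; returns a dict with "pixels" (384x512x3 uint8, red, green, blue), "camera_matrix" (3x3 intrinsics, pixels), "world_to_cam" (4x4, takes a point from world to camera coordinates). Camera axes: x right, y up, looking along -z (the intrinsics and any distortion apply to the point x, -y, -z); pixel columns grow to the right and rows downward; lengths in m; the calibration is good to about 2 mm. The wrist camera is an equidistant fisheye: a pixel r from the principal point sees the ray r / f radians off the axis. A picture is of the moment at which its call begins. There is no depth.
- arm.finish_job(): hands the job in; it is judged then, once.
The state is a dict: "time": time; "joint_positions": joint angles; "joint_velocities": joint speeds; "joint_torque": joint torques, N m; "ee_pos": TCP position; "ee_rot": TCP orientation; "ft_force": force on the tool from outside, world axes, zero at the start; "ft_torque": the same for the moment, N m; "opening": finger opening in m; "grasp_force": force on a finger pad.
Only numpy, scipy, OpenCV 4.12 (cv2) and the standard library are available. Lean on these libraries where they do the work, as an engineer would, in place of code of your own. Each camera call takes 0.05 s, during which the arm holds its last target. There are 200 camera calls.

## Working session

There is one attempt and no reset: what is moved stays moved. The work goes in short steps, Python scripts to look and compute and a tool call to move; the robot and the scene stay as the last step left them, time stands still between calls to the robot, and variables do not carry over. Pictures are saved under pics/ and viewed, at most 10 in all, crops included, and the job is handed in when it is done.

Besides the shell and the picture viewer there is one more tool, called after "Emit:" by a JSON object that holds its "op" and its "data". step_arm: Moves the arm, as the interface text tells. Its arguments: {"type":"object","properties":{"steps":{"type":"array","items":{"type":"object","properties":{"grip":{"type":"number"},"translation":{"type":"array","items":{"type":"number"}},"rotation":{"type":"array","items":{"type":"number"}}}}}},"required":["steps"]}

```bash
mkdir -p pics; cat > h.py <<'E'
import numpy as np, cv2
from bench import arm
def ray(f,u,v):
    K=f["camera_matrix"];M=f["world_to_cam"];R=M[:3,:3];t=M[:3,3]
    d=np.array([(u-K[0,2])/K[0,0],-(v-K[1,2])/K[1,1],-1.]);return -R.T@t,R.T@d
def onz(f,u,v,z):
    o,d=ray(f,u,v);return o+d*(z-o[2])/d[2]
def proj(f,p):
    M=f["world_to_cam"];c=M[:3,:3]@np.array(p)+M[:3,3];K=f["camera_matrix"]
    return K[0,0]*c[0]/-c[2]+K[0,2],K[1,1]*-c[1]/-c[2]+K[1,2]
def red(f):
    h=cv2.cvtColor(f["pixels"],cv2.COLOR_RGB2HSV)
    m=(((h[...,0]<8)|(h[...,0]>172))&(h[...,1]>140)&(h[...,2]>70)).astype(np.uint8)
    return m
E
python3 - <<'E'
from h import *
ims=[]
for n in("top","scene"):
    f=arm.grab_frame(n);ims.append(f["pixels"][...,::-1])
    cv2.imwrite(f"pics/{n}0.png",ims[-1])
    print(n,onz(f,256,192,0))
    r=cv2.connectedComponentsWithStats(red(f))
    for s,c in zip(r[2][1:],r[3][1:]):
        if s[4]>30: print(s,c,onz(f,*c,.062))
o=arm.observe();print(o["time"],o["ee_pos"],o["ee_rot"],o["opening"])
E
```

```text
top [ 0.59527962 -0.00617323  0.        ]
[329 169  21  21 441] [339. 179.] [ 0.61223897 -0.16527776  0.062     ]
[  8 197  12  22 175] [ 14.33714286 208.88      ] [0.55362086 0.45447518 0.062     ]
[355 244  12  11 103] [360.49514563 248.98058252] [ 0.48023996 -0.20214727  0.062     ]
scene [0.56371131 0.01150519 0.        ]
[425  69  19  11 122] [433.25409836  74.7704918 ] [0.59607801 0.50998377 0.062     ]
[401  84  16  13 122] [408.          90.42622951] [0.59539148 0.41637097 0.062     ]
[120 191  14  14 138] [126.13043478 197.5       ] [ 0.47210193 -0.19566002  0.062     ]
[170 229  36  32 669] [187.59940209 243.71599402] [ 0.61749309 -0.16509057  0.062     ]
0.1 [0.14737437 0.63253015 0.21374116] [-3.58673458e-01 -3.12099151e+00  2.49471908e-03] 0.09186500919856609
```

View pics/top0.png

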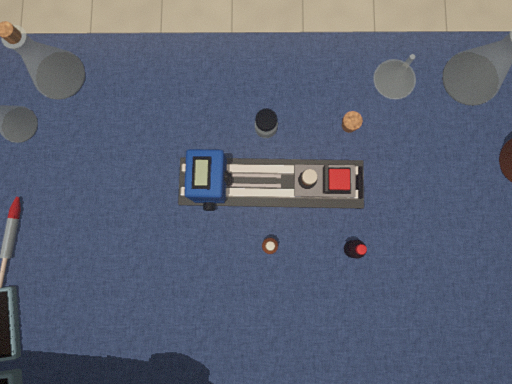

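View pics/scene0.png

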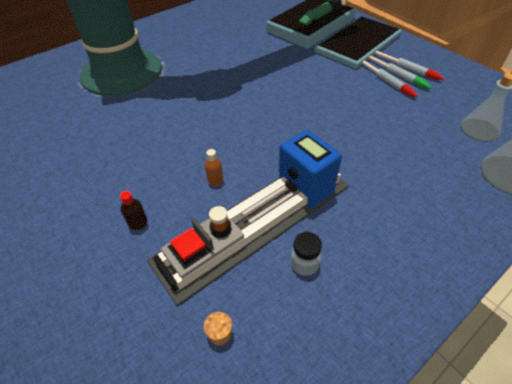

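The top view shows the red plate at (339,179), the vial cap at (309,178), the reader at (205,173) and the rail running left, roughly along world +y. The redcap is at (356,249), the dropper at (270,245), the jar at (266,120) and the cork at (352,121). The scene view shows the same layout, with the plate at (187,244). Next I need the rail direction and the distance the carriage has to travel.

```bash
python3 - <<'E'
from h import *
f=arm.grab_frame("top");p=f["pixels"];h=cv2.cvtColor(p,cv2.COLOR_RGB2HSV)
# bars: bright unsaturated between carriage and reader
m=((h[...,1]<60)&(h[...,2]>130)).astype(np.uint8);m[:150]=0;m[215:]=0;m[:,:228]=0;m[:,294:]=0
n,l,s,c=cv2.connectedComponentsWithStats(m)
for i in range(1,n):
    if s[i][4]>100:
        ys,xs=np.where(l==i);P=np.array([onz(f,x,y,.03)[:2] for x,y in zip(xs,ys)])
        v=cv2.fitLine(P.astype(np.float32),cv2.DIST_L2,0,1e-4,1e-4).ravel();print("bar",s[i],v)
# base plate: dark, low saturation vs blue table
q=((h[...,2]<90)&(h[...,1]<90)).astype(np.uint8);
n,l,s,c=cv2.connectedComponentsWithStats(q)
print(s[1:][s[1:,4]>150])
# red plate refine
ys,xs=np.where(red(f)[160:200,320:360]);P=np.array([onz(f,x+320,y+160,.062)[:2] for x,y in zip(xs,ys)])
print("plate",P.mean(0),cv2.minAreaRect(P.astype(np.float32)*1000))
# cap
w=((h[...,2]>150)&(h[...,1]<80)).astype(np.uint8);w[:,:298]=0;w[:,322:]=0;w[:165]=0;w[195:]=0
ys,xs=np.where(w);print("cap",len(xs),xs.mean(),ys.mean(),onz(f,xs.mean(),ys.mean(),.086))
b=((h[...,0]>100)&(h[...,0]<125)&(h[...,1]>170)&(h[...,2]>100)).astype(np.uint8)
k=cv2.connectedComponentsWithStats(b);i=1+np.argmax(k[2][1:,4]);print("reader",k[2][i],onz(f,*k[3][i],.107))
g=arm.grab_frame("scene");
ys,xs=np.where(red(g)[225:265,165:210]);print("scene plate",onz(g,xs.mean()+165,ys.mean()+225,.062))
pic=np.hstack([cv2.resize(p[145:220,170:375],None,fx=3.8,fy=3.8,interpolation=cv2.INTER_CUBIC)]);cv2.imwrite("pics/crop1.png",pic[...,::-1])
E
```

```text
bar [228 164  66  14 760] [ 0.00411004  0.99999154  0.6353403  -0.01422678]
bar [231 183  50   5 168] [ 0.01724571  0.9998513   0.605556   -0.00481035]
bar [228 188  66  10 583] [ 0.02038715  0.99979216  0.5905319  -0.01538482]
[[   8  107   30   16  162]
 [ 255  108   23   24  415]
 [ 178  153   77   58  572]
 [ 192  157   19   32  225]
 [ 297  159   67   50  786]
 [   0  197  213  187 4537]
 [ 343  236   23   23  248]]
plate [ 0.61226211 -0.16527573] ((612.2951049804688, -165.33419799804688), (38.1301155090332, 39.443180084228516), 88.86466217041016)
cap 430 309.92325581395346 179.4093023255814 [ 0.6073618  -0.10696144  0.086     ]
reader [186 196   2   1   2] [0.57348223 0.11655558 0.107     ]
scene plate [ 0.61737932 -0.1650959   0.062     ]
```

View pics/crop1.png

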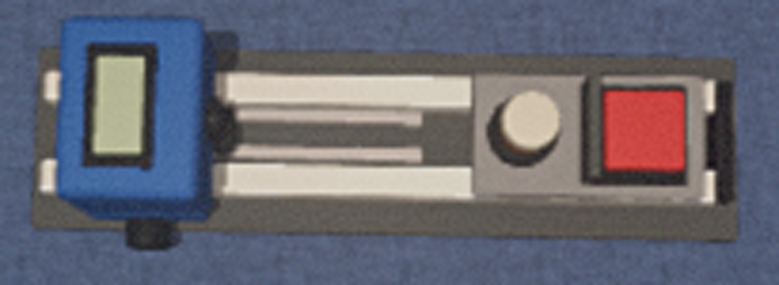

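The crop shows the base plate edges running from (40,47) to (735,58) and from (33,228) to (737,240). The bumper face is near x=237, the carriage front near x=473, and the ridge is at about x=590. I'll swing over now with the fingers shut, then check from close up.

Emit:
{"op": "step_arm", "data": {"steps": [{"grip": 255, "translation": [0.03, -0.03, 0.0], "rotation": [0, 0, -0.12]}, {"grip": 255, "translation": [0.06, -0.06, 0.0], "rotation": [0, 0, -0.24]}, {"grip": 255, "translation": [0.09, -0.085, 0.0], "rotation": [0, 0, -0.36]}, {"grip": 255, "translation": [0.12, -0.115, 0.0], "rotation": [0, 0, -0.48]}, {"grip": 255, "translation": [0.15, -0.14, 0.0], "rotation": [0, 0, -0.6]}, {"grip": 255, "translation": [0.18, -0.17, 0.0], "rotation": [0, 0, -0.72]}, {"grip": 255, "translation": [0.21, -0.2, 0.0], "rotation": [0, 0, -0.84]}, {"grip": 255, "translation": [0.24, -0.23, 0.0], "rotation": [0, 0, -0.96]}, {"grip": 255, "translation": [0.27, -0.26, 0.0], "rotation": [0, 0, -1.08]}, {"grip": 255, "translation": [0.3, -0.285, 0.0], "rotation": [0, 0, -1.2]}, {"grip": 255, "translation": [0.33, -0.315, 0.0], "rotation": [0, 0, -1.3]}, {"grip": 255, "translation": [0.36, -0.34, 0.0], "rotation": [0, 0, -1.36]}, {"grip": 255, "translation": [0.39, -0.37, 0.0], "rotation": [0, 0, -1.36]}, {"grip": 255, "translation": [0.41, -0.4, 0.0], "rotation": [0, 0, -1.36]}, {"grip": 255, "translation": [0.42, -0.44, 0.0], "rotation": [0, 0, -1.36]}, {"grip": 255, "translation": [0.43, -0.48, 0.0], "rotation": [0, 0, -1.36]}, {"grip": 255, "translation": [0.44, -0.52, 0.0], "rotation": [0, 0, -1.36]}, {"grip": 255, "translation": [0.45, -0.56, 0.0], "rotation": [0, 0, -1.36]}, {"grip": 255, "translation": [0.46, -0.6, 0.0], "rotation": [0, 0, -1.36]}, {"grip": 255, "translation": [0.465, -0.64, 0.0], "rotation": [0, 0, -1.36]}]}}

```text
time: 1.87
ee_pos: [0.6131, -0.0088, 0.2146]
ee_rot: [2.241, 2.201, 0.0]
ft_force: [1.1, 1.2, 0.3]
opening: 0.0003
grasp_force: 0.0
```

```bash
python3 - <<'E'
from h import *
f=arm.grab_frame("top")
c=lambda x,y:(170+x/3.8,145+y/3.8)
for a,b in(((40,47),(735,58)),((33,228),(737,240))):
    A=onz(f,*c(*a),.008);B=onz(f,*c(*b),.008);print("edge",A,B,(A-B)[0]/(A-B)[1],np.linalg.norm(A-B))
print("bumper",onz(f,*c(237,125),.037),"front",onz(f,*c(473,135),.042))
o=arm.observe();print(o["time"],o["ee_pos"],o["ee_rot"],o["opening"],o["ft_force"])
w=arm.grab_frame("wrist");cv2.imwrite("pics/w1.png",w["pixels"][...,::-1])
E
```

```text
edge [0.66636064 0.15043532 0.008     ] [ 0.66045215 -0.22702463  0.008     ] 0.015653300025151022 0.37750619283065945
edge [0.56716437 0.15140494 0.008     ] [ 0.56157525 -0.2250327   0.008     ] 0.014847387547108518 0.3764791294263229
bumper [0.61840421 0.04014402 0.037     ] front [ 0.61246813 -0.08216586  0.042     ]
1.9167 [ 0.61295457 -0.02021084  0.21518499] [ 2.24981736  2.18427629 -0.0053875 ] 0.00047385870749489813 [ 0.53041757 -6.77809745  0.92404046]
```

View pics/w1.png

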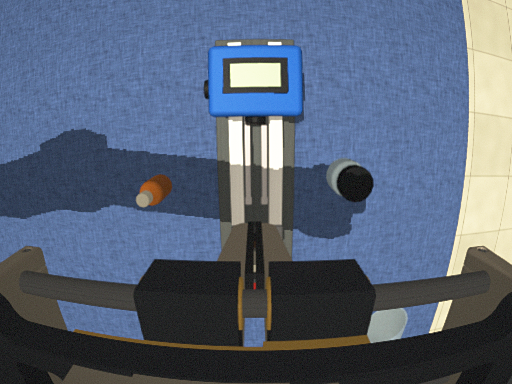

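The wrist view shows the reader at (255,80) and the rail running straight up the image beneath the fingers, so the tool is aligned with the rail. By the base edges, the rail centre runs from (0.611,-0.226) to (0.6167,0.150), a slope of 0.015. The bumper is at y≈0.040, which gives a travel of about 122 mm. Next I'll go above the plate and down to 80 mm.

Emit:
{"op": "step_arm", "data": {"steps": [{"grip": 255, "translation": [0.0, -0.035, 0.0], "rotation": [0, 0, 0]}, {"grip": 255, "translation": [0.0, -0.07, 0.0], "rotation": [0, 0, 0]}, {"grip": 255, "translation": [0.0, -0.105, 0.0], "rotation": [0, 0, 0]}, {"grip": 255, "translation": [0.0, -0.13, 0.0], "rotation": [0, 0, 0]}, {"grip": 255, "translation": [0.0, -0.149, 0.0], "rotation": [0, 0, 0]}, {"grip": 255, "translation": [0.0, -0.149, -0.03], "rotation": [0, 0, 0]}, {"grip": 255, "translation": [0.0, -0.149, -0.06], "rotation": [0, 0, 0]}, {"grip": 255, "translation": [0.0, -0.149, -0.09], "rotation": [0, 0, 0]}, {"grip": 255, "translation": [0.0, -0.149, -0.115], "rotation": [0, 0, 0]}, {"grip": 255, "translation": [0.0, -0.149, -0.13], "rotation": [0, 0, 0]}, {"grip": 255, "translation": [0.0, -0.149, -0.135], "rotation": [0, 0, 0]}, {"grip": 255, "translation": [0.0, -0.149, -0.135], "rotation": [0, 0, 0]}, {"grip": 255, "translation": [0.0, -0.149, -0.135], "rotation": [0, 0, 0]}]}}

```text
time: 3.05
ee_pos: [0.613, -0.1559, 0.0802]
ee_rot: [2.241, 2.201, 0.001]
ft_force: [-0.3, 0.5, 0.0]
opening: 0.0006
grasp_force: 0.0
```

```bash
python3 - <<'E'
from h import *
o=arm.observe();print(o["time"],o["ee_pos"],o["ee_rot"],o["ft_force"])
f=arm.grab_frame("scene")["pixels"]
w=arm.grab_frame("wrist")["pixels"]
a=cv2.resize(f[170:290,130:270],(560,480),interpolation=cv2.INTER_CUBIC)
cv2.imwrite("pics/s2.png",a[...,::-1])
E
```

```text
3.05 [ 0.61298363 -0.15591308  0.08020776] [2.24071121e+00 2.20094320e+00 5.65253663e-04] [-0.34578838  0.48017642  0.00636498]
```

View pics/s2.png

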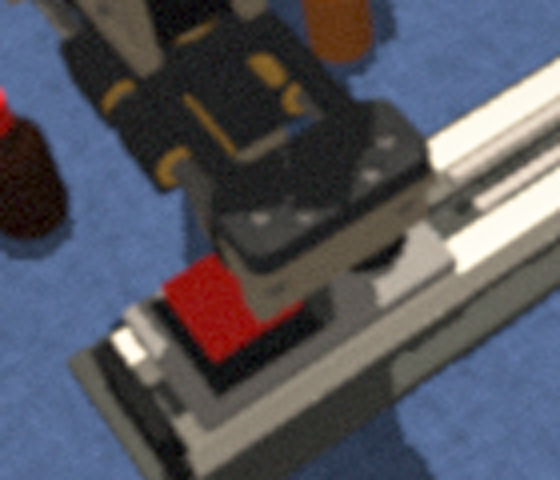

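The crop shows the shut fingertips above the front half of the red plate, around (270,310), with the ridge just ahead and nothing touching. I'll press down now.

Emit:
{"op": "step_arm", "data": {"steps": [{"grip": 255, "translation": [0.0, 0.0, -0.008], "rotation": [0, 0, 0]}, {"grip": 255, "translation": [0.0, 0.0, -0.015], "rotation": [0, 0, 0]}, {"grip": 255, "translation": [0.0, 0.0, -0.018], "rotation": [0, 0, 0]}, {"grip": 255, "translation": [0.0, 0.0, -0.021], "rotation": [0, 0, 0]}, {"grip": 255, "translation": [0.0, 0.0, -0.024], "rotation": [0, 0, 0]}, {"grip": 255, "translation": [0.0, 0.0, -0.027], "rotation": [0, 0, 0]}, {"grip": 255, "translation": [0.0, 0.0, -0.027], "rotation": [0, 0, 0]}, {"grip": 255, "translation": [0.0, 0.0, -0.027], "rotation": [0, 0, 0]}, {"grip": 255, "translation": [0.0, 0.0, -0.027], "rotation": [0, 0, 0]}]}}

```text
time: 3.9
ee_pos: [0.6127, -0.1557, 0.0543]
ee_rot: [-2.241, -2.201, -0.002]
ft_force: [-4.5, 2.2, 13.8]
opening: 0.0004
grasp_force: 7.1
```

Fully down: z is 54.3 mm and the force is 14 N, so it's on the stop. Pushing along the rail.

Emit:
{"op": "step_arm", "data": {"steps": [{"grip": 255, "translation": [0.0, 0.002, -0.001], "rotation": [0, 0, 0]}, {"grip": 255, "translation": [0.0, 0.005, -0.001], "rotation": [0, 0, 0]}, {"grip": 255, "translation": [0.0, 0.009, -0.001], "rotation": [0, 0, 0]}, {"grip": 255, "translation": [0.0, 0.013, -0.001], "rotation": [0, 0, 0]}, {"grip": 255, "translation": [0.0, 0.018, -0.001], "rotation": [0, 0, 0]}, {"grip": 255, "translation": [0.0, 0.023, -0.001], "rotation": [0, 0, 0]}, {"grip": 255, "translation": [0.0, 0.028, -0.001], "rotation": [0, 0, 0]}, {"grip": 255, "translation": [0.0, 0.033, -0.001], "rotation": [0, 0, 0]}, {"grip": 255, "translation": [0.001, 0.038, -0.001], "rotation": [0, 0, 0]}, {"grip": 255, "translation": [0.001, 0.043, -0.001], "rotation": [0, 0, 0]}, {"grip": 255, "translation": [0.001, 0.048, -0.001], "rotation": [0, 0, 0]}, {"grip": 255, "translation": [0.001, 0.053, -0.001], "rotation": [0, 0, 0]}, {"grip": 255, "translation": [0.001, 0.058, -0.001], "rotation": [0, 0, 0]}, {"grip": 255, "translation": [0.001, 0.063, -0.001], "rotation": [0, 0, 0]}, {"grip": 255, "translation": [0.001, 0.068, -0.001], "rotation": [0, 0, 0]}, {"grip": 255, "translation": [0.001, 0.073, -0.001], "rotation": [0, 0, 0]}, {"grip": 255, "translation": [0.001, 0.078, -0.001], "rotation": [0, 0, 0]}, {"grip": 255, "translation": [0.001, 0.083, -0.001], "rotation": [0, 0, 0]}, {"grip": 255, "translation": [0.001, 0.088, -0.001], "rotation": [0, 0, 0]}, {"grip": 255, "translation": [0.001, 0.092, -0.001], "rotation": [0, 0, 0]}]}}

```text
time: 5.57
ee_pos: [0.6142, -0.0653, 0.0542]
ee_rot: [2.241, 2.199, 0.001]
ft_force: [-6.0, -1.3, 19.1]
opening: 0.0004
grasp_force: 9.4
```

```bash
python3 - <<'E'
from h import *
o=arm.observe();print(o["time"],o["ee_pos"],o["ft_force"])
f=arm.grab_frame("scene")["pixels"]
a=cv2.resize(f[120:280,130:350],(770,560),interpolation=cv2.INTER_CUBIC)
cv2.imwrite("pics/s3.png",a[...,::-1])
E
```

```text
5.5667 [ 0.61418536 -0.06528528  0.05418626] [-5.98691639 -1.33463405 19.06518357]
```

View pics/s3.png

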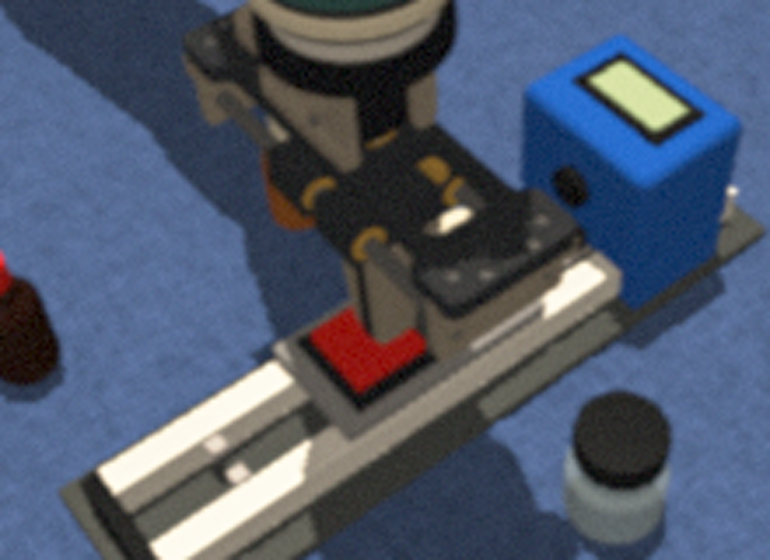

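The carriage is riding with the tip and the plate is held flush, with the plate in the crop at (365,350). By the numbers about 29 mm remain, so I'll slow down for the approach.

Emit:
{"op": "step_arm", "data": {"steps": [{"grip": 255, "translation": [0.0, 0.004, 0.0], "rotation": [0, 0, 0]}, {"grip": 255, "translation": [0.0, 0.008, 0.0], "rotation": [0, 0, 0]}, {"grip": 255, "translation": [0.0, 0.012, 0.0], "rotation": [0, 0, 0]}, {"grip": 255, "translation": [0.0, 0.016, 0.0], "rotation": [0, 0, 0]}, {"grip": 255, "translation": [0.0, 0.02, 0.0], "rotation": [0, 0, 0]}, {"grip": 255, "translation": [0.0, 0.023, 0.0], "rotation": [0, 0, 0]}, {"grip": 255, "translation": [0.0, 0.026, 0.0], "rotation": [0, 0, 0]}, {"grip": 255, "translation": [0.0, 0.028, 0.0], "rotation": [0, 0, 0]}, {"grip": 255, "translation": [0.0, 0.03, 0.0], "rotation": [0, 0, 0]}, {"grip": 255, "translation": [0.0, 0.032, 0.0], "rotation": [0, 0, 0]}, {"grip": 255, "translation": [0.0, 0.034, 0.0], "rotation": [0, 0, 0]}, {"grip": 255, "translation": [0.0, 0.034, 0.0], "rotation": [0, 0, 0]}, {"grip": 255, "translation": [0.0, 0.034, 0.0], "rotation": [0, 0, 0]}]}}

```text
time: 6.7
ee_pos: [0.6146, -0.0313, 0.0542]
ee_rot: [2.241, 2.199, 0.002]
ft_force: [-3.5, -1.6, 18.6]
opening: 0.0003
grasp_force: 9.1
```

Emit:
{"op": "step_arm", "data": {"steps": [{"grip": 255, "translation": [0.0, 0.002, 0.0], "rotation": [0, 0, 0]}, {"grip": 255, "translation": [0.0, 0.004, 0.0], "rotation": [0, 0, 0]}, {"grip": 255, "translation": [0.0, 0.006, 0.0], "rotation": [0, 0, 0]}, {"grip": 255, "translation": [0.0, 0.008, 0.0], "rotation": [0, 0, 0]}, {"grip": 255, "translation": [0.0, 0.008, 0.0], "rotation": [0, 0, 0]}, {"grip": 255, "translation": [0.0, 0.008, 0.0], "rotation": [0, 0, 0]}]}}

```text
time: 7.2
ee_pos: [0.6153, -0.0282, 0.0541]
ee_rot: [2.24, 2.192, -0.001]
ft_force: [-3.6, -10.1, 15.6]
opening: 0.0002
grasp_force: 7.4
```

```bash
python3 - <<'E'
from h import *
o=arm.observe();print(o["time"],o["ee_pos"],o["ft_force"])
f=arm.grab_frame("top")["pixels"]
a=cv2.resize(f[145:220,180:320],(784,420),interpolation=cv2.INTER_CUBIC)
g=arm.grab_frame("scene")["pixels"]
cv2.imwrite("pics/s4.png",cv2.resize(g[120:250,180:350],(784,600),interpolation=cv2.INTER_CUBIC)[...,::-1])
E
```

```text
7.2 [ 0.61527937 -0.02817397  0.05414912] [ -3.56412691 -10.08890843  15.64509797]
```

View pics/s4.png

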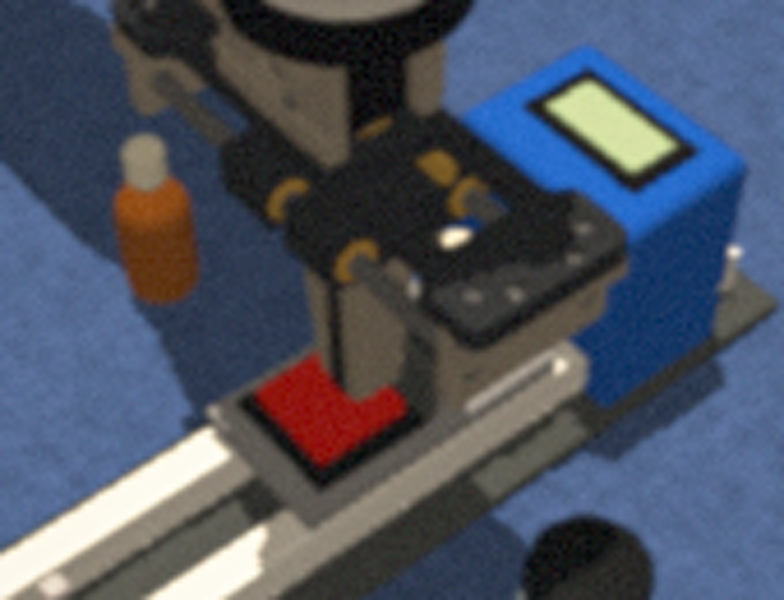

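The tool stalled after 3 mm of the 8 commanded, with 10 N along the rail and the plate still at 54 mm. The picture shows the carriage up near the reader, so this is the bumper. I'll press a little more to be sure and hold.

Emit:
{"op": "step_arm", "data": {"steps": [{"grip": 255, "translation": [0.0, 0.002, 0.0], "rotation": [0, 0, 0]}, {"grip": 255, "translation": [0.0, 0.004, 0.0], "rotation": [0, 0, 0]}, {"grip": 255, "translation": [0.0, 0.004, 0.0], "rotation": [0, 0, 0]}, {"grip": 255, "translation": [0.0, 0.004, 0.0], "rotation": [0, 0, 0]}, {"grip": 255, "translation": [0.0, 0.004, 0.0], "rotation": [0, 0, 0]}, {"grip": 255, "translation": [0.0, 0.004, 0.0], "rotation": [0, 0, 0]}]}}

```text
time: 7.8
ee_pos: [0.6153, -0.0278, 0.0542]
ee_rot: [2.24, 2.187, -0.005]
ft_force: [-2.7, -15.2, 14.2]
opening: 0.0006
grasp_force: 9.5
```

It moved only 0.4 mm for 15 N, so this is the hard stop. I'll release it upward with light forward pressure, back off the ridge, and clear.

Emit:
{"op": "step_arm", "data": {"steps": [{"grip": 255, "translation": [0.0, -0.004, 0.0], "rotation": [0, 0, 0]}, {"grip": 255, "translation": [0.0, -0.006, 0.003], "rotation": [0, 0, 0]}, {"grip": 255, "translation": [0.0, -0.006, 0.006], "rotation": [0, 0, 0]}, {"grip": 255, "translation": [0.0, -0.006, 0.009], "rotation": [0, 0, 0]}, {"grip": 255, "translation": [0.0, -0.007, 0.012], "rotation": [0, 0, 0]}, {"grip": 255, "translation": [0.0, -0.008, 0.015], "rotation": [0, 0, 0]}, {"grip": 255, "translation": [0.0, -0.009, 0.017], "rotation": [0, 0, 0]}, {"grip": 255, "translation": [0.0, -0.014, 0.018], "rotation": [0, 0, 0]}, {"grip": 255, "translation": [0.0, -0.016, 0.025], "rotation": [0, 0, 0]}, {"grip": 255, "translation": [0.0, -0.016, 0.045], "rotation": [0, 0, 0]}, {"grip": 255, "translation": [0.0, -0.018, 0.075], "rotation": [0, 0, 0]}, {"grip": 255, "translation": [0.0, -0.02, 0.11], "rotation": [0, 0, 0]}, {"grip": 255, "translation": [0.0, -0.04, 0.14], "rotation": [0, 0, 0]}, {"grip": 255, "translation": [0.0, -0.08, 0.16], "rotation": [0, 0, 0]}, {"grip": 255, "translation": [0.0, -0.12, 0.16], "rotation": [0, 0, 0]}, {"grip": 255, "translation": [0.0, -0.16, 0.16], "rotation": [0, 0, 0]}, {"grip": 255, "translation": [0.0, -0.19, 0.16], "rotation": [0, 0, 0]}, {"grip": 255, "translation": [0.0, -0.2, 0.16], "rotation": [0, 0, 0]}, {"grip": 255, "translation": [0.0, -0.2, 0.16], "rotation": [0, 0, 0]}]}}

```text
time: 9.38
ee_pos: [0.6126, -0.2213, 0.2122]
ee_rot: [2.246, 2.195, -0.001]
ft_force: [-0.3, -0.3, -0.3]
opening: 0.0003
grasp_force: 0.0
```

```bash
python3 - <<'E'
from h import *
o=arm.observe();print(o["time"],o["ee_pos"],o["ft_force"])
f=arm.grab_frame("top");ps=[]
for n in("top","scene"):
    f=arm.grab_frame(n);r=cv2.connectedComponentsWithStats(red(f))
    for s,c in zip(r[2][1:],r[3][1:]):
        if s[4]>80: print(n,s,c,onz(f,*c,.062),onz(f,*c,.054))
    ps.append(f["pixels"])
cv2.imwrite("pics/s5.png",np.vstack([cv2.resize(ps[0][100:265,170:375],(615,300)),cv2.resize(ps[1][120:290,110:360],(615,300))])[...,::-1])
E
```

```text
9.3833 [ 0.61263186 -0.22131992  0.21217985] [-0.34874835 -0.2516066  -0.34771756]
top [264 168  22  21 444] [274.12162162 177.92567568] [ 0.61416439 -0.04167351  0.062     ] [ 0.61553343 -0.04192519  0.054     ]
top [  8 197  12  21 170] [ 14.27647059 208.84705882] [0.55368372 0.45459735 0.062     ] [0.55439561 0.45973788 0.054     ]
top [355 244  12  11 103] [360.41747573 248.9223301 ] [ 0.48034687 -0.20200637  0.062     ] [ 0.48026192 -0.20400014  0.054     ]
scene [425  69  19  11 121] [433.32231405  74.7768595 ] [0.59619403 0.5100771  0.062     ] [0.59070056 0.52297231 0.054     ]
scene [400  84  17  13 124] [407.99193548  90.43548387] [0.59540082 0.41632925 0.062     ] [0.5898942 0.4276702 0.054    ]
scene [236 190  33  28 548] [251.47992701 203.61861314] [ 0.61979152 -0.04188887  0.062     ] [ 0.61468928 -0.03814478  0.054     ]
```

View pics/s5.png

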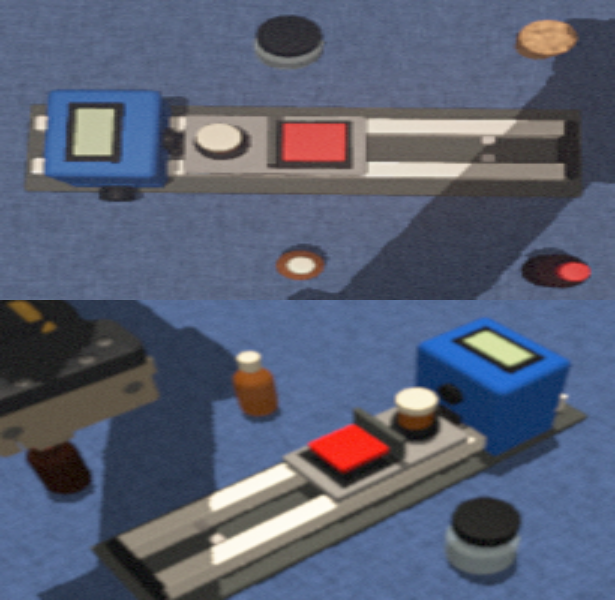

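The picture shows the carriage against the bumper, the plate raised and all four bystanders upright. The two views agree at the 62 mm height with the same offset as at the start, so the plate is up. Handing in.

```bash
python3 -c "
from bench import arm
print(arm.finish_job())"
```

```text
the job is handed in; nothing more can be done
None
```

I pushed the carriage against the reader's bumper with the plate held down, released the plate so it sprang up, and moved clear with the bystanders undisturbed; the job is handed in, but no verdict was returned.

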